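Tack a sherd join under the cordless curing lamp

TASK

The two sherds on the curing lamp's stage are lined up and their light-setting adhesive has to be tacked. Slide the battery pack, contact end first, all the way into the lamp's shoe until the sprung detent snaps in and holds it, let go of the pack, then press the lamp's dead-man lever down to half way (the long mark on its index plate: tacking power) and keep it there: finish while still holding the lever at half travel. Never push the lever down to its bottom stop (that is full power and would set the join for good), and do not disturb the sherds or knock over the jar, bottle or beaker standing around.

Things in the scene. Friction and masses are not known exactly. Their poses are not given: they have to be found in the camera images.
- curing_lamp: cordless curing lamp, fixed: 10 mm base plate with shoe (front), housing, lever, stage, lamp head. Origin: underside of the base below the shoe's end stop; x = the way the pack slides in (away from the robot), y left, z up. In this frame, mm: apron before the shoe x -170 to -98, 92 wide, top z 10; housing x 0 to 104, 66 wide, top z 54; index plate x 31, y -31 to -41, to z 97
- shoe_home (a point): on the shoe's floor, 46 mm before the end stop, axes as the lamp's: the seated pack's origin and axes come here (up to 1.5 mm short is right). Lamp frame: x -46, y 0, z 10 mm
- shoe_mouth (a point): front end of the shoe's cheeks, centre of the floor (lamp frame x -80, y 0, z 10 mm). From here to the stop (80 mm) the channel is 62 mm wide, with lips on both cheeks: underside 7.8 mm, top 12 mm above the floor, 50 mm free between them. In front of it the mouth flares to 76 mm over 18 mm, without lips. Detent in the left cheek, 30 mm inside
- stage (a point): centre of the cork top of the specimen stage (90 x 70 mm), 30 mm above the table; lamp frame x 54, y 122 mm. The lamp head, 45 mm across, hangs above it from 99 to 170 mm above the cork; its 11 mm neck rises at x 98, y 64 mm of the lamp frame
- battery_pack: black battery pack, 94 x 60 x 59 mm, 0.2 to 0.45 kg, loose on its foot. Origin: centre of the underside; +x = contact end (brass strips), goes in first; z up. Foot flange x -45 to 45 mm, 60 wide, 6 thick, front corners bevelled, slick, notched at the sides for the detent; above it the case is 44 mm wide in y up to z = 59 mm: grip it there across y, fingertips 15 mm or more above the underside
- pack_contacts (a point): centre of the brass contact strips on the pack's +x end, 45 mm from its origin, 17 mm above its underside; fully home it meets the end stop
- shoe_detent (a joint): sprung detent nose of the shoe, m: 0 = sprung out (shoe empty, or snapped into the pack's notch); pushed back 2 to 4 mm while the pack's flange slides past. The spring presses the pack to the right with 7 to 11 N; passing it takes a push of about 3 to 10 N along the shoe, then the notch draws the pack in
- lever_angle (a joint): angle of the dead-man lever, rad: 0 = released (its end is up), 0.18 = half way (long mark), 0.36 = bottom stop. Hinge along the lamp's y at x 92, z 64 mm of its frame; reaches 70 mm from there towards the shoe. Sprung: on the pad about 3 N to start, 6 N at half way, 9 N at the bottom; let go, it rises
- lever: steel dead-man lever, 70 mm long, 34 mm wide, over the housing; origin on its hinge axis
- lever_pad (a point): black rubber pad on the free end of the lever, 24 x 46 x 9 mm, pressed down from above. This point: centre of its top face. In the lamp's frame: x 34, y 0, z 92 mm at rest; x 30, z 82 mm at half travel; z 70 mm at the bottom stop
- sherd_left: dark glazed potsherd 32 x 35 x 7 mm lying on the lamp's stage, one half of the join; origin at the centre of its underside. Leave it alone
- sherd_right: dark glazed potsherd 30 x 42 x 8 mm lying beside it on the stage, the other half; origin at the centre of its underside. Leave it alone
- dropper: dropper bottle of adhesive, 33 mm wide, 102 mm high, standing; origin at the centre of its underside. Leave it standing
- resin_jar: closed jar, 48 mm wide, 70 mm high, standing; origin at the centre of its underside. Leave it standing
- beaker: small clear plastic beaker, 62 x 68 x 66 mm, standing; origin at the centre of its underside. Leave it standing
Mind the look-alikes: they are no part of the job. Leave any orange look-alike of the battery_pack alone.

How it is judged:
On the way, in this order (a step that is already met when the one before it is completed fails the run):
1. the battery pack is fully home in the shoe, the detent has snapped in, and the pack is let go (x of battery_pack in the frame of curing_lamp between -0.0495 and -0.0435 m and y of battery_pack in the frame of curing_lamp between -0.004 and 0.004 m and z of battery_pack in the frame of curing_lamp between 0.007 and 0.014 m and angle between the x axis of battery_pack and the x axis of curing_lamp, either way round below 0.06 rad and x of pack_contacts in the frame of curing_lamp above -0.006 m and value of joint shoe_detent below 0.0012 m and contact force between the fingers and battery_pack below 0.1 N), for 0.3 s.
2. the robot presses the lever and holds it at half travel (value of joint lever_angle between 0.12 and 0.24 rad and contact force between any of the fingers, the arm and lever above 1 N), for 1 s.
At the end, for the whole second after the job is handed in: The pack is home in the shoe (within 3 mm lengthwise, 4 mm sideways, 0.06 rad), contacts at the stop, detent in, fingers off it; the robot presses the pad with over 1 N and keeps the lever still at 0.12 to 0.24 rad (half way is 0.18); the sherds lie within 8 mm of where they were (all of step 1 and all of step 2 and velocity of joint lever_angle between -0.1 and 0.1 rad/s and distance of each of sherd_left, sherd_right from where it was at the start of the episode below 0.008 m); the arm keeps its last pose, push and grip.
It fails at once if the lever is pushed down to its bottom stop (more than 0.32 rad) (value of joint lever_angle above 0.32 rad).
It fails at once if a sherd on the stage is shifted by more than 8 mm (not (distance of sherd_left from where it was at the start of the episode below 0.008 m) or not (distance of sherd_right from where it was at the start of the episode below 0.008 m)).
It fails at once if the dropper bottle, the jar or the beaker is tipped over (angle between any of dropper, resin_jar, beaker's own z axis and vertical above 0.6 rad).
It also fails if it takes over 51 s, if anything falls off the work surface, if the arm or the gripper's body presses on something with over 40 N, if the wrist force passes 120 N, or if a joint passes its speed limit or range.

ROBOT

A 6-joint arm with a two-finger parallel gripper is mounted at the origin on the work surface; the furniture and walls round the work are solid. World frame = base frame: x ahead of the robot, y to its left, z up, the work surface at z = 0. Lengths are in m, angles in rad, forces in N, time in s.
With the tool pointing down it reaches from about 0.425 to 0.95 m from the base axis. Payload 3.5 kg.
Tool frame: the origin (TCP) lies between the finger pads; the fingertips stand 25 mm ahead of it and the grasp point (between the pads) lies 6 mm ahead of it (ctrl.finger_overhang is the distance from the TCP to the fingertips, in m); x points along the fingers, y is the direction in which the jaws open and shut, and the axes are right-handed (so a half turn about x gives the same grasp; the last joint's range is limited). The gripper opens to 85 mm and grips with 20 to 120 N. Pads are 22 mm wide; open, the fingers measure 114 mm over their backs; the gripper's body (76 mm by 85 mm) begins 54 mm behind the grasp point. The pads swing forward as they close: fully open they stand 13 mm farther back than shut.
Start: joints at [-1.426, 0.286, 1.577, -0, 1.279, -0.15], TCP at [0.196, -0.646, 0.256] pointing down, gripper open.
Joint ranges: [-2.77, 2.77], [-0.9, 2.22], [0.21, 2.48], [-1.53, 4.67], [0.24, 2.81], [-2.84, 2.84]. Speed limits (rad/s): [2.79, 2.79, 3.14, 3.14, 3.14, 3.14].

INTERFACE

Orientations are given as a unit quaternion [x, y, z, w].
In Python, from plant import ctrl gives the robot as it stands.
- The arm moves only by the tool play_rows, never from a script. Its argument "targets" is a list of rows, each an object with "delta_pos": the shift along the world's x, y, z normalised to -1 to 1, where 1 is 1000 mm, a list of three; "delta_rot": the turn, a rotation vector about the world's x, y, z normalised to -1 to 1, where 1 is pi rad, a list of three; "claw": the finger opening in mm, from 0 to 85.4. In form: [{"delta_pos": [tx, ty, tz], "delta_rot": [wx, wy, wz], "claw": claw}, ...]. A call has 1 to 20 rows; each row is the pose to reach, as a shift and turn from the pose measured when the call began, turning the shorter way round; what a row does not reach only later rows make up. A row lasts 1/12 s, in which the tool goes at most 41.7 mm and 7.16 degrees, less where a joint would pass 70% of its speed; a pose out of reach is approached as far as the arm can. A call with a number of a shift or a turn outside -1 to 1 is refused whole. A call with a gripper value outside its range is refused whole. The fingers move at their own pace and stop on an object; "newtons" is the grip in N (left out, the last holds). Time passes only in rows, so rows that repeat a pose let the fingers close. It gives the time, the measured TCP pose, the force and the opening at its end, in the units of the state.
- ctrl.get_state(): the state, without advancing time (a new reading comes with each control period).
- ctrl.read_camera(name): name is "scene" or "top" or "wrist"; returns the picture (420x560x3 uint8, blue, green, red); there is no depth.
- ctrl.calibration(name): a dict with "fx", "fy", "cx", "cy" (pixels), "k1" (the pictures are not rectified: a ray, as slopes to the right and down, at radius r is drawn at 1 + k1 r^2 times it, then the intrinsics apply), "camera_from_world" (4x4, takes a point from world to camera coordinates). Camera axes: x right, y down, z forward; pixel columns grow to the right and rows downward; lengths in m; the calibration is good to about 2 mm. A picture is of the moment at which its call begins: read the wrist's pose just before it. calibration takes no time and is no camera call; for the wrist camera it gives the pose at the moment of the call.
- ctrl.sign_off(): hands the job in, once; it reports no verdict.
The state is a dict: "time": time; "qpos": joint angles; "dq": joint speeds; "joint_efforts": joint torques, N m; "eef_pos": TCP position; "tcp_rot": TCP orientation; "contact_force": force on the tool from outside, world axes, zero at the start; "wrist_torque": the same for the moment, N m; "opening": opening from 0.0 (shut) to 1.0 (fully open).
Only numpy, scipy, OpenCV 4.12 (cv2) and the standard library are available. Lean on these libraries where they do the work, as an engineer would, in place of code of your own. Each camera call takes 0.05 s, during which the arm holds its last target. There are 200 camera calls.

## Working session

There is one attempt and no reset: what is moved stays moved. The work goes in short steps, Python scripts to look and compute and a tool call to move; the robot and the scene stay as the last step left them, time stands still between calls to the robot, and variables do not carry over. Pictures are saved under pics/ and viewed, about 8 in all and at most 12, crops included, and the job is handed in when it is done.

Besides the shell and the picture viewer there is one more tool, called after ">>>" by a JSON object that holds its "name" and its "arguments", one argument or row to a line. play_rows: Moves the arm, as the interface text tells. Its arguments: {"type":"object","properties":{"targets":{"type":"array"},"newtons":{"type":"number"}},"required":["targets"]}

```bash
mkdir -p pics; ls
cat > h.py <<'E'
import numpy as np, cv2
from plant import ctrl
def cal(n):
    c=ctrl.calibration(n); T=np.array(c["camera_from_world"]); return c,T
def ray(n,uv,ct=None):
    c,T=ct or cal(n)
    d=np.array([(uv[0]-c["cx"])/c["fx"],(uv[1]-c["cy"])/c["fy"]]); s=d.copy()
    for _ in range(20): s=d/(1+c["k1"]*(s@s))
    R=T[:3,:3]; return -R.T@T[:3,3], R.T@np.array([s[0],s[1],1.])
def onz(n,uv,z,ct=None):
    o,d=ray(n,uv,ct); return o+d*(z-o[2])/d[2]
def proj(n,p,ct=None):
    c,T=ct or cal(n); q=T[:3,:3]@np.array(p)+T[:3,3]; s=q[:2]/q[2]; s=s*(1+c["k1"]*(s@s))
    return np.array([c["fx"]*s[0]+c["cx"],c["fy"]*s[1]+c["cy"]])
E
python3 - <<'E'
from h import *
print(ctrl.get_state())
for n in("top","scene"):
    im=ctrl.read_camera(n); cv2.imwrite(f"pics/{n}0.png",im)
    c,T=cal(n); print(n,c["fx"],c["k1"],-T[:3,:3].T@T[:3,3])
E
```

```text
pics
{'time': 0.0, 'qpos': array([-1.42597197e+00,  2.87166328e-01,  1.57816720e+00, -2.95522575e-05,
        1.27859625e+00, -1.49993794e-01]), 'dq': array([ 1.70623679e-04,  4.55100042e-05,  1.11804367e-03,  8.04305587e-04,
       -5.13680328e-04, -6.44704751e-04]), 'joint_efforts': array([-4.05894398e-04, -4.05981624e+01, -2.92628825e+01, -1.49699686e-04,
        5.82716981e-03,  7.15258039e-06]), 'eef_pos': array([ 0.19607129, -0.64527375,  0.25495197]), 'tcp_rot': array([-0.69942938, -0.10468612,  0.69944511, -0.10303347]), 'contact_force': array([-0.86312143,  0.95653635, -0.28730081]), 'wrist_torque': array([-0.03231809, -0.0725712 ,  0.04396925]), 'opening': 1.0026170266338978}
top 497.5128749227042 0.0086021876708146 [ 0.30124495 -0.14245369  1.24136173]
scene 508.93427239512033 -0.16215295943683455 [-0.32598877  0.34312785  0.90465161]
```

View pics/top0.png

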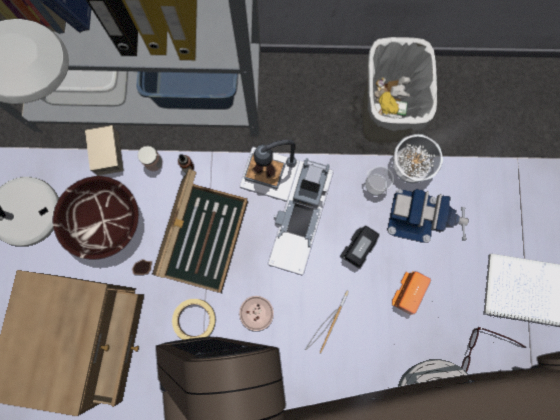

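View pics/scene0.png

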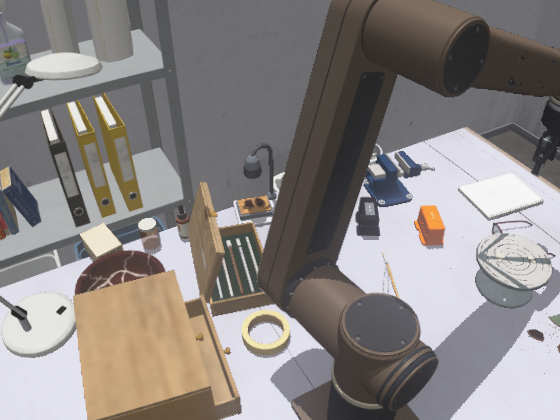

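Run:
```python
from h import *
im=cv2.imread("pics/top0.png")
cr=im[130:280,235:395]; cv2.imwrite("pics/crop0.png",cv2.resize(cr,None,fx=4,fy=4,interpolation=cv2.INTER_CUBIC)[:600])
for uv in [(300,220),(360,246)]: print(onz("top",uv,0.0))
g=cv2.cvtColor(im,cv2.COLOR_BGR2HSV)
m=((g[...,2]<75)).astype(np.uint8); m[:220]=0;m[275:]=0;m[:,:335]=0;m[:,385:]=0
cs,_=cv2.findContours(m,0,2)
for c in cs:
    if cv2.contourArea(c)>50: print(cv2.contourArea(c),cv2.minAreaRect(c),cv2.boxPoints(cv2.minAreaRect(c)).round(1).tolist())
```

```text
[ 0.51307934 -0.19378699  0.        ]
[ 0.4501228  -0.34503263  0.        ]
782.5 ((359.8988952636719, 245.56182861328125), (22.471954345703125, 39.6439208984375), 32.00538635253906) [[339.8999938964844, 256.3999938964844], [360.8999938964844, 222.8000030517578], [379.8999938964844, 234.6999969482422], [358.8999938964844, 268.29998779296875]]
```

View pics/crop0.png

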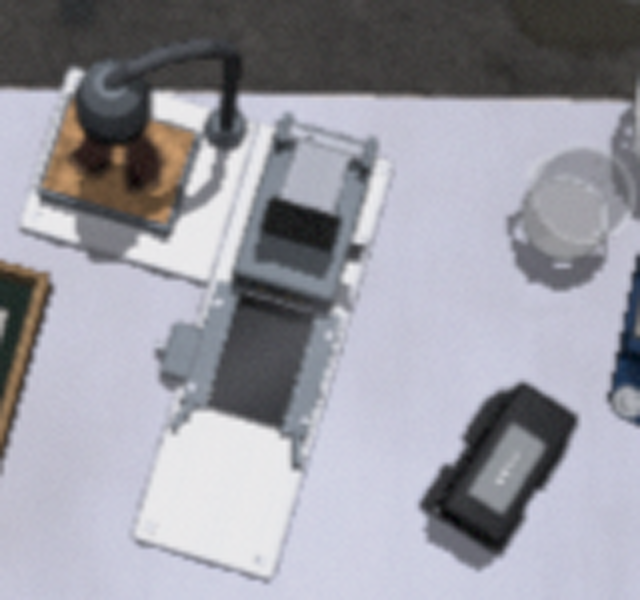

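Run:
```python
from h import *
for uv in [(135,541),(270,577)]:
    print("apron",onz("top",(235+(uv[0]+.5)/4-.5,130+(uv[1]+.5)/4-.5),0.01))
# pack case top corners
P=[onz("top",(235+u/4-.4,130+v/4-.4),0.059) for u,v in[(522,384),(579,420),(503,556),(445,513)]]
print(np.round(P,4)); 
for a,b in[(0,1),(1,2),(2,3),(3,0)]: print(np.linalg.norm(P[a]-P[b]),np.degrees(np.arctan2(*(P[a]-P[b])[1::-1])))
c,T=cal("wrist"); s=ctrl.get_state()
from scipy.spatial.transform import Rotation as R
Rt=R.from_quat(s["tcp_rot"]).as_matrix(); print("tool axes\n",Rt.round(3)); print("cam in tool",Rt.T@(-T[:3,:3].T@T[:3,3]-s["eef_pos"]),"cam axes in tool\n",(Rt.T@T[:3,:3].T).round(3),c["fx"])
```

```text
apron [ 0.397291   -0.11673639  0.01      ]
apron [ 0.3769141  -0.20037596  0.01      ]
[[ 0.4926 -0.3481  0.059 ]
 [ 0.4715 -0.382   0.059 ]
 [ 0.3892 -0.3358  0.059 ]
 [ 0.414  -0.3015  0.059 ]]
0.03996598533372347 58.07942924566629
0.09432890908190358 -29.312272164144506
0.04226312052070235 -125.86707172213457
0.0913464696135106 149.3940871057619
tool axes
 [[-0.     0.291 -0.957]
 [ 0.002 -0.957 -0.291]
 [-1.    -0.002 -0.   ]]
cam in tool [-0.11628324 -0.0005905  -0.07466666] cam axes in tool
 [[-0.    -0.291  0.957]
 [ 1.    -0.001 -0.   ]
 [ 0.001  0.957  0.291]] 320.5720938359017
```

>>> {"name": "play_rows", "arguments": {
  "targets": [
    {"delta_pos":[0.06,0.08,0],"delta_rot":[0,0,-0.04],"claw":85},
    {"delta_pos":[0.274,0.375,0],"delta_rot":[0,0,-0.17],"claw":85},
    {"delta_pos":[0.274,0.375,0],"delta_rot":[0,0,-0.17],"claw":85},
    {"delta_pos":[0.274,0.375,0],"delta_rot":[0,0,-0.17],"claw":85},
    {"delta_pos":[0.274,0.375,0],"delta_rot":[0,0,-0.17],"claw":85},
    {"delta_pos":[0.274,0.375,0],"delta_rot":[0,0,-0.17],"claw":85},
    {"delta_pos":[0.274,0.375,0],"delta_rot":[0,0,-0.17],"claw":85},
    {"delta_pos":[0.274,0.375,0],"delta_rot":[0,0,-0.17],"claw":85},
    {"delta_pos":[0.274,0.375,0],"delta_rot":[0,0,-0.17],"claw":85},
    {"delta_pos":[0.274,0.375,0],"delta_rot":[0,0,-0.17],"claw":85},
    {"delta_pos":[0.274,0.375,0],"delta_rot":[0,0,-0.17],"claw":85},
    {"delta_pos":[0.274,0.375,0],"delta_rot":[0,0,-0.17],"claw":85},
    {"delta_pos":[0.274,0.375,0],"delta_rot":[0,0,-0.17],"claw":85},
    {"delta_pos":[0.274,0.375,0],"delta_rot":[0,0,-0.17],"claw":85},
    {"delta_pos":[0.274,0.375,0],"delta_rot":[0,0,-0.17],"claw":85},
    {"delta_pos":[0.274,0.375,0],"delta_rot":[0,0,-0.17],"claw":85}
  ]
}}

```text
time: 1.43
eef_pos: [0.4692, -0.2717, 0.2548]
tcp_rot: [0.702, -0.084, -0.702, -0.086]
contact_force: [-0.9, -0.6, 0.0]
opening: 0.997
```

Run:
```python
from h import *
import pickle
s=ctrl.get_state(); ct=cal("wrist"); im=ctrl.read_camera("wrist"); cv2.imwrite("pics/w1.png",im); pickle.dump(ct,open("w1.pkl","wb"))
print(s["time"],s["eef_pos"],s["qpos"],s["contact_force"])
cv2.imwrite("pics/w1b.png",cv2.resize(im,(800,600),interpolation=cv2.INTER_CUBIC))
```

```text
1.4333 [ 0.46922949 -0.27171593  0.25484858] [-7.12780848e-01 -5.31925880e-03  1.90451304e+00  1.80009159e-03
  1.24340510e+00  1.09899765e+00] [-0.87605029 -0.59455869  0.00669503]
```

View pics/w1b.png

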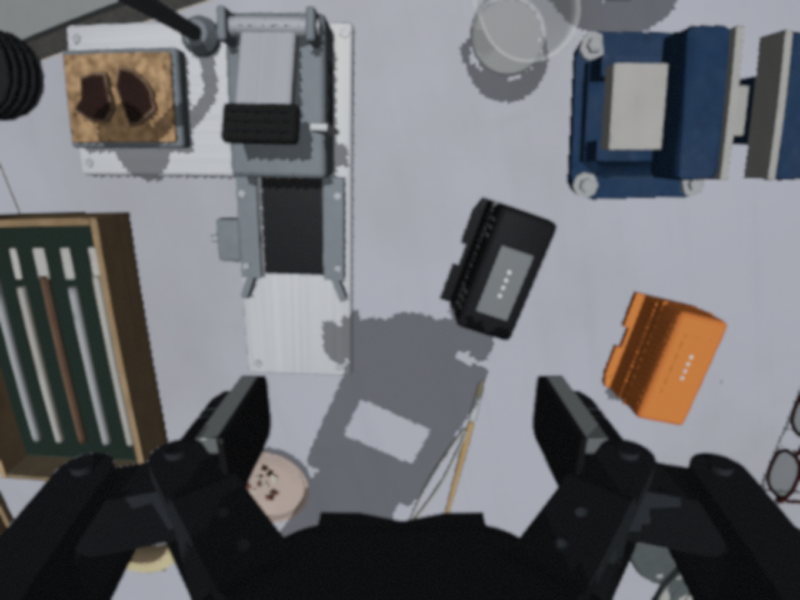

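Run:
```python
from h import *
a=cv2.imread("pics/w1.png")[125:250,295:400]; b=cv2.imread("pics/scene0.png")[185:247,342:395]
o=cv2.imread("pics/top0.png")[220:275,335:385]
r=lambda x:cv2.resize(x,(266,int(x.shape[0]*266/x.shape[1])),interpolation=cv2.INTER_CUBIC)
out=np.zeros((330,798,3),np.uint8)
for i,x in enumerate([a,b,o]):
    x=r(x); x=np.clip(x.astype(float)*1.6,0,255); out[:x.shape[0],i*266:(i+1)*266]=x[:330]
cv2.imwrite("pics/c2.png",out)
```

```text
(no output)
```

View pics/c2.png

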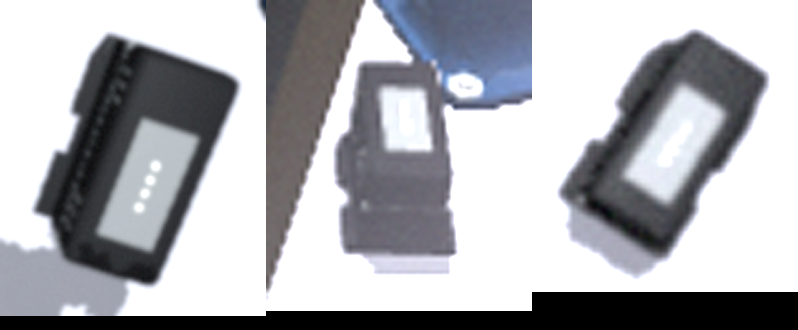

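Run:
```python
from h import *
import pickle
ct=pickle.load(open("w1.pkl","rb"))
W=lambda u,v,z:onz("wrist",((u+.5)*.7-.5,(v+.5)*.7-.5),z,ct)
C=lambda u,v,z:onz("wrist",(295+u/2.533-.3,125+v/2.533-.3),z,ct)
print("cam",-ct[1][:3,:3].T@ct[1][:3,3])
A=[W(248,373,.01),W(352,373,.01),W(354,23,.01)]
print("apron",np.round(A,4),np.linalg.norm(A[0]-A[1]),np.linalg.norm(A[2]-A[1]))
for a,b in[(0,1),(2,1)]: print(np.degrees(np.arctan2(*(A[a]-A[b])[1::-1])))
print("pad",W(222,124,.092+.0),W(300,126,.092),W(226,104,.092),W(300,104,.092))
print("housing front",W(232,177,.054),W(331,177,.054))
P=[C(u,v,.059) for u,v in[(130,42),(239,82),(157,284),(70,257)]]
print("pack",np.round(P,4),np.mean(P,0))
for a,b in[(0,1),(1,2),(2,3),(3,0)]: print(np.linalg.norm(P[a]-P[b]),np.degrees(np.arctan2(*(P[a]-P[b])[1::-1])))
im=cv2.imread("pics/w1.png")
```

```text
cam [ 0.54150817 -0.28889355  0.3711189 ]
apron [[ 0.3993 -0.1144  0.01  ]
 [ 0.3779 -0.2036  0.01  ]
 [ 0.6418 -0.2782  0.01  ]] 0.0917619302294546 0.2742530284687434
76.51658510969321
-15.792812485927062
pad [ 0.58667867 -0.19171598  0.092     ] [ 0.57376559 -0.23588034  0.092     ] [ 0.59659167 -0.19762226  0.092     ] [ 0.58538568 -0.2393827   0.092     ]
housing front [ 0.55836293 -0.17377667  0.054     ] [ 0.54139559 -0.23944747  0.054     ]
pack [[ 0.4992 -0.3426  0.059 ]
 [ 0.4743 -0.3811  0.059 ]
 [ 0.3992 -0.3354  0.059 ]
 [ 0.4196 -0.3026  0.059 ]] [ 0.44806524 -0.34045961  0.059     ]
0.045855161467941705 57.09963991350434
0.08796522602438994 -31.323079224147882
0.03861911415371304 -121.95451525950737
0.08909491182651623 153.32576292928618
```

>>> {"name": "play_rows", "arguments": {
  "newtons": 60,
  "targets": [
    {"delta_pos":[-0.022,-0.069,-0.04],"delta_rot":[0,0,-0.095],"claw":85},
    {"delta_pos":[-0.022,-0.069,-0.08],"delta_rot":[0,0,-0.095],"claw":85},
    {"delta_pos":[-0.022,-0.069,-0.12],"delta_rot":[0,0,-0.095],"claw":85},
    {"delta_pos":[-0.022,-0.069,-0.12],"delta_rot":[0,0,-0.095],"claw":85},
    {"delta_pos":[-0.022,-0.069,-0.15],"delta_rot":[0,0,-0.095],"claw":85},
    {"delta_pos":[-0.022,-0.069,-0.18],"delta_rot":[0,0,-0.095],"claw":85},
    {"delta_pos":[-0.022,-0.069,-0.2],"delta_rot":[0,0,-0.095],"claw":85},
    {"delta_pos":[-0.022,-0.069,-0.208],"delta_rot":[0,0,-0.095],"claw":85},
    {"delta_pos":[-0.022,-0.069,-0.208],"delta_rot":[0,0,-0.095],"claw":85},
    {"delta_pos":[-0.022,-0.069,-0.208],"delta_rot":[0,0,-0.095],"claw":60},
    {"delta_pos":[-0.022,-0.069,-0.208],"delta_rot":[0,0,-0.095],"claw":50},
    {"delta_pos":[-0.022,-0.069,-0.208],"delta_rot":[0,0,-0.095],"claw":40},
    {"delta_pos":[-0.022,-0.069,-0.208],"delta_rot":[0,0,-0.095],"claw":35},
    {"delta_pos":[-0.022,-0.069,-0.208],"delta_rot":[0,0,-0.095],"claw":35},
    {"delta_pos":[-0.022,-0.069,-0.208],"delta_rot":[0,0,-0.095],"claw":35},
    {"delta_pos":[-0.022,-0.069,-0.208],"delta_rot":[0,0,-0.095],"claw":35},
    {"delta_pos":[-0.022,-0.069,-0.208],"delta_rot":[0,0,-0.095],"claw":35}
  ]
}}

```text
time: 2.9
eef_pos: [0.4485, -0.342, 0.0492]
tcp_rot: [0.683, -0.189, -0.68, -0.188]
contact_force: [0.0, 0.2, 6.1]
opening: 0.51
```

Run:
```python
from h import *
from scipy.spatial.transform import Rotation as R
s=ctrl.get_state();Rt=R.from_quat(s["tcp_rot"]).as_matrix()
print(s["time"],s["eef_pos"],s["opening"],s["contact_force"],s["wrist_torque"],ctrl.finger_overhang,"\n",Rt.round(3),np.degrees(np.arctan2(Rt[1,1],Rt[0,1])))
```

```text
2.9 [ 0.44847925 -0.34203968  0.04920643] 0.5098023523062157 [0.01741331 0.22306643 6.12541972] [ 0.05509525  0.09315295 -0.0786006 ] 0.025 
 [[ 0.004 -0.514 -0.858]
 [-0.002 -0.858  0.514]
 [-1.    -0.001 -0.004]] -120.94260637504125
```

>>> {"name": "play_rows", "arguments": {
  "targets": [
    {"delta_pos":[0,0,0.03],"delta_rot":[0,0,0],"claw":35},
    {"delta_pos":[0,0,0.06],"delta_rot":[0,0,0],"claw":35},
    {"delta_pos":[-0.004,0.02,0.07],"delta_rot":[0,0,0.02],"claw":35},
    {"delta_pos":[-0.01,0.05,0.07],"delta_rot":[0,0,0.04],"claw":35},
    {"delta_pos":[-0.018,0.08,0.07],"delta_rot":[0,0,0.06],"claw":35},
    {"delta_pos":[-0.025,0.11,0.07],"delta_rot":[0,0,0.08],"claw":35},
    {"delta_pos":[-0.033,0.145,0.07],"delta_rot":[0,0,0.091],"claw":35},
    {"delta_pos":[-0.04,0.175,0.07],"delta_rot":[0,0,0.091],"claw":35},
    {"delta_pos":[-0.04,0.175,0.06],"delta_rot":[0,0,0.091],"claw":35},
    {"delta_pos":[-0.04,0.175,0.04],"delta_rot":[0,0,0.091],"claw":35},
    {"delta_pos":[-0.04,0.175,0.025],"delta_rot":[0,0,0.091],"claw":35},
    {"delta_pos":[-0.04,0.175,0.018],"delta_rot":[0,0,0.091],"claw":35},
    {"delta_pos":[-0.04,0.175,0.016],"delta_rot":[0,0,0.091],"claw":35},
    {"delta_pos":[-0.04,0.175,0.016],"delta_rot":[0,0,0.091],"claw":35},
    {"delta_pos":[-0.04,0.175,0.016],"delta_rot":[0,0,0.091],"claw":35}
  ]
}}

```text
time: 4.15
eef_pos: [0.4088, -0.1675, 0.0657]
tcp_rot: [0.703, -0.09, -0.7, -0.09]
contact_force: [0.1, -0.1, -3.6]
opening: 0.508
```

Run:
```python
from h import *
import pickle
s=ctrl.get_state(); ct=cal("wrist"); im=ctrl.read_camera("wrist"); cv2.imwrite("pics/w2.png",im); pickle.dump(ct,open("w2.pkl","wb"))
t=ctrl.read_camera("top"); cv2.imwrite("pics/top2.png",t)
print(s["time"],s["eef_pos"],s["tcp_rot"],s["opening"],s["contact_force"],s["wrist_torque"])
cv2.imwrite("pics/w2b.png",cv2.resize(im,(800,600),interpolation=cv2.INTER_CUBIC))
```

```text
4.15 [ 0.40884446 -0.16750076  0.06565306] [ 0.70305293 -0.08980378 -0.69972486 -0.08964923] 0.508087646400743 [ 0.07594445 -0.06070757 -3.62400984] [-0.00990173 -0.04554445 -0.00320293]
```

View pics/w2b.png

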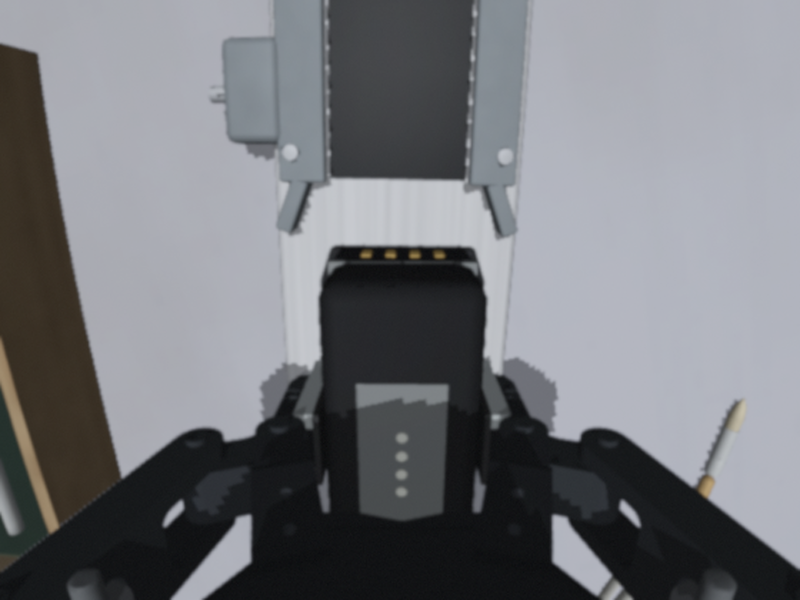

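```bash
cat > m.py <<'E'
from h import *
import pickle
from scipy.spatial.transform import Rotation as R
ct=pickle.load(open("w2.pkl","rb")); g=cv2.GaussianBlur(cv2.cvtColor(cv2.imread("pics/w2.png"),cv2.COLOR_BGR2GRAY),(3,3),0).astype(float)
def edge(v,a,b,sgn):   # strongest horizontal gradient of sign sgn between columns a,b
    d=sgn*np.gradient(g[v])[a:b]; i=int(d.argmax()); i=min(max(i,1),len(d)-2)
    y=d[i-1:i+2]; return a+i+.5*(y[0]-y[2])/(y[0]-2*y[1]+y[2]+1e-9)
def line(rows,a,b,s,z):
    P=np.array([onz("wrist",(edge(v,a,b,s),v),z,ct)[:2] for v in rows]); 
    f=np.polyfit(P[:,0],P[:,1],1); r=P[:,1]-np.polyval(f,P[:,0]); k=abs(r)<2*np.median(abs(r))+3e-4
    f=np.polyfit(P[k,0],P[k,1],1); return f,P[k,1].std(),r[k].std(),P[:,0].mean()
rows=range(8,118)
L=line(rows,222,238,-1,.020); Rr=line(rows,322,338,1,.020)
x=(L[3]+Rr[3])/2
yl,yr=np.polyval(L[0],x),np.polyval(Rr[0],x); yaw=np.arctan((L[0][0]+Rr[0][0])/2)
print("lip gap",(yl-yr)*np.cos(yaw),"yaws",np.degrees(np.arctan([L[0][0],Rr[0][0]])),"res",L[2],Rr[2])
c=np.array([x,(yl+yr)/2]); ux=np.array([np.cos(yaw),np.sin(yaw)]); uy=np.array([-ux[1],ux[0]])
# mouth: cheek front ends at z .022
M=[onz("wrist",((u+.5)*.7-.5,(v+.5)*.7-.5),.022,ct)[:2] for u,v in[(315,182),(480,185)]]
t=np.mean([(m-c)@ux for m in M]); print("mouth ends along",[(m-c)@ux-t for m in M])
O=c+ux*(t+.080); print("lamp origin",O,"yaw",np.degrees(yaw))
np.save("lamp.npy",[O[0],O[1],yaw])
s=ctrl.get_state(); up=s["eef_pos"][2]-.0492
# pack sides at its top, and contacts
pr=range(205,262)
a=line(pr,215,240,-1,.059+up); b=line(pr,328,352,1,.059+up); x=(a[3]+b[3])/2
pl,prr=np.polyval(a[0],x),np.polyval(b[0],x); py=np.arctan((a[0][0]+b[0][0])/2)
print("pack width",(pl-prr)*np.cos(py),"yaw",np.degrees(py),np.degrees(np.arctan([a[0][0],b[0][0]])),a[2],b[2])
pc=np.array([x,(pl+prr)/2]); print("pack centre line y in lamp",(pc-O)@uy, "at x",(pc-O)@ux)
hsv=cv2.cvtColor(cv2.imread("pics/w2.png"),cv2.COLOR_BGR2HSV)
m=cv2.inRange(hsv,(8,90,60),(35,255,255)); m[:165]=0;m[190:]=0;m[:,:240]=0;m[:,330:]=0
v,u=np.nonzero(m); q=onz("wrist",((u.min()+u.max())/2,(v.min()+v.max())/2),up+.017,ct)[:2]
print("brass px",u.min(),u.max(),v.min(),v.max(),"contacts in lamp",(q-O)@ux,(q-O)@uy)
e=s["eef_pos"][:2]-O; Rt=R.from_quat(s["tcp_rot"]).as_matrix()
print("tcp in lamp",e@ux,e@uy,"up",up,"tool yaw",np.degrees(np.arctan2(Rt[1,1],Rt[0,1]))+90, "tool x",Rt[:,0])
print("ux",ux,"uy",uy)
E
python3 m.py
```

```text
lip gap 0.046222017775017804 yaws [-15.67837015 -15.823821  ] res 0.000174826816135508 0.0001391825029650414
mouth ends along [np.float64(-4.292446406150077e-05), np.float64(4.29244640614973e-05)]
lamp origin [ 0.55056316 -0.20373599] yaw -15.751121610186924
pack width 0.041059801717782535 yaw -14.316381171121503 [-15.7066716  -12.90865958] 0.0002815856451311933 0.00045140214286594715
pack centre line y in lamp -0.002239028812003853 at x -0.1138996359342893
brass px 252 311 175 181 contacts in lamp -0.10235382422265381 -0.0022240870826345177
tcp in lamp -0.14589605512278878 -0.003678423786620107 up 0.0169241648861616 tool yaw -14.574986128549924 tool x [ 0.00556349 -0.00149356 -0.99998341]
ux [ 0.96244992 -0.27145929] uy [0.27145929 0.96244992]
```

>>> {"name": "play_rows", "arguments": {
  "targets": [
    {"delta_pos":[0.0008,0.0029,0],"delta_rot":[0,0,-0.0066],"claw":35},
    {"delta_pos":[0.0008,0.0029,0],"delta_rot":[0,0,-0.0066],"claw":35},
    {"delta_pos":[0.0008,0.0029,0],"delta_rot":[0,0,-0.0066],"claw":35},
    {"delta_pos":[0.0008,0.0029,0],"delta_rot":[0,0,-0.0066],"claw":35}
  ]
}}

```text
time: 4.58
eef_pos: [0.4102, -0.165, 0.0666]
tcp_rot: [0.703, -0.097, -0.698, -0.096]
contact_force: [0.4, -0.1, -3.5]
opening: 0.508
```

```bash
python3 - <<'E'
from h import *
import pickle
ct=cal("wrist"); im=ctrl.read_camera("wrist"); cv2.imwrite("pics/w2.png",im); pickle.dump(ct,open("w2.pkl","wb"))
E
python3 m.py
python3 - <<'E'
from h import *
ct=cal("wrist"); im=cv2.imread("pics/w2.png")
cv2.imwrite("pics/c3.png",cv2.resize(im[90:280,180:380],None,fx=3,fy=3,interpolation=cv2.INTER_CUBIC))
E
```

```text
lip gap 0.04622814224687609 yaws [-15.67097481 -15.78403814] res 0.0001552258898300557 0.0001308209460499599
mouth ends along [np.float64(0.0005454944684162265), np.float64(-0.000545494468416223)]
lamp origin [ 0.55126726 -0.2038361 ] yaw -15.727522181740952
pack width 0.04138575928986905 yaw -15.969460288449921 [-17.76799543 -14.13803296] 0.0004447199657412794 0.00040309172296514024
pack centre line y in lamp -0.00010540912010316044 at x -0.11426717812605561
brass px 252 311 175 181 contacts in lamp -0.10250495854658802 -0.0004551818620384383
tcp in lamp -0.14641013127248978 -0.0008521598531197681 up 0.017214989083753095 tool yaw -15.745918083811517 tool x [ 0.00607403 -0.00200198 -0.99997955]
ux [ 0.96256165 -0.27106285] uy [0.27106285 0.96256165]
```

View pics/c3.png

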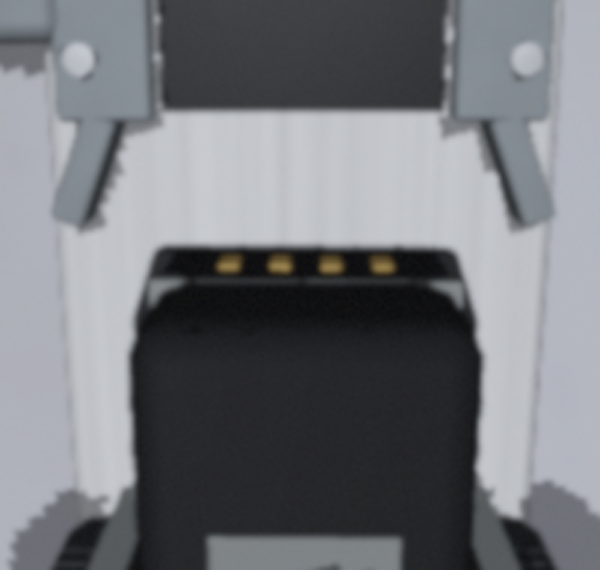

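>>> {"name": "play_rows", "arguments": {
  "targets": [
    {"delta_pos":[0.0001,0.0005,-0.003],"delta_rot":[0,0,0],"claw":35},
    {"delta_pos":[0.0001,0.0005,-0.0066],"delta_rot":[0,0,0],"claw":35},
    {"delta_pos":[0.0001,0.0005,-0.0066],"delta_rot":[0,0,0],"claw":35},
    {"delta_pos":[0.005,-0.0009,-0.0066],"delta_rot":[0,0,0],"claw":35},
    {"delta_pos":[0.0097,-0.0022,-0.0066],"delta_rot":[0,0,0],"claw":35},
    {"delta_pos":[0.0145,-0.0036,-0.0066],"delta_rot":[0,0,0],"claw":35},
    {"delta_pos":[0.0194,-0.0049,-0.0066],"delta_rot":[0,0,0],"claw":35},
    {"delta_pos":[0.0242,-0.0063,-0.0066],"delta_rot":[0,0,0],"claw":35},
    {"delta_pos":[0.029,-0.0076,-0.0066],"delta_rot":[0,0,0],"claw":35},
    {"delta_pos":[0.0338,-0.009,-0.0066],"delta_rot":[0,0,0],"claw":35},
    {"delta_pos":[0.0386,-0.0103,-0.0066],"delta_rot":[0,0,0],"claw":35},
    {"delta_pos":[0.0386,-0.0103,-0.0066],"delta_rot":[0,0,0],"claw":35}
  ]
}}

```text
time: 5.63
eef_pos: [0.4499, -0.1758, 0.0601]
tcp_rot: [0.703, -0.097, -0.698, -0.096]
contact_force: [0.2, 0.3, -3.0]
opening: 0.504
```

```bash
cat > st.py <<'E'
from h import *
from scipy.spatial.transform import Rotation as R
s=ctrl.get_state();Rt=R.from_quat(s["tcp_rot"]).as_matrix()
O,yaw=np.array([.5513,-.2038]),np.radians(-15.73); ux=np.array([np.cos(yaw),np.sin(yaw)]); uy=np.array([-ux[1],ux[0]])
e=s["eef_pos"][:2]-O;f=s["contact_force"]
print("t",s["time"],"lamp x,y mm",(e@ux*1e3).round(2),(e@uy*1e3).round(2),"z",s["eef_pos"][2].round(4),"pos",s["eef_pos"].round(4),"op",round(s["opening"],3),"F along,left,up",f[:2]@ux,f[:2]@uy,f[2],"tau",s["wrist_torque"].round(2),"yaw",np.degrees(np.arctan2(Rt[1,1],Rt[0,1]))+90,"toolx",Rt[:,0].round(4))
E
python3 st.py
```

```text
t 5.6333 lamp x,y mm -105.24 -0.54 z 0.0601 pos [ 0.4499 -0.1758  0.0601] op 0.504 F along,left,up 0.11296286561184742 0.3480693778344658 -3.034585064382352 tau [-0.03  0.03  0.  ] yaw -15.740298115225272 toolx [ 0.0072 -0.0027 -1.    ]
```

>>> {"name": "play_rows", "arguments": {
  "targets": [
    {"delta_pos":[0.0048,-0.0014,0],"delta_rot":[0,0,0],"claw":35},
    {"delta_pos":[0.0096,-0.0027,0],"delta_rot":[0,0,0],"claw":35},
    {"delta_pos":[0.0144,-0.0041,0],"delta_rot":[0,0,0],"claw":35},
    {"delta_pos":[0.0193,-0.0054,0],"delta_rot":[0,0,0],"claw":35},
    {"delta_pos":[0.0241,-0.0068,0],"delta_rot":[0,0,0],"claw":35},
    {"delta_pos":[0.0289,-0.0081,0],"delta_rot":[0,0,0],"claw":35},
    {"delta_pos":[0.0337,-0.0095,0],"delta_rot":[0,0,0],"claw":35},
    {"delta_pos":[0.0385,-0.0108,0],"delta_rot":[0,0,0],"claw":35},
    {"delta_pos":[0.0433,-0.0122,0],"delta_rot":[0,0,0],"claw":35},
    {"delta_pos":[0.0481,-0.0136,0],"delta_rot":[0,0,0],"claw":35},
    {"delta_pos":[0.052,-0.0146,0],"delta_rot":[0,0,0],"claw":35},
    {"delta_pos":[0.052,-0.0146,0],"delta_rot":[0,0,0],"claw":35}
  ]
}}

```text
time: 6.63
eef_pos: [0.5034, -0.1912, 0.0605]
tcp_rot: [0.704, -0.098, -0.697, -0.096]
contact_force: [1.1, -2.6, -4.0]
opening: 0.511
```

```bash
python3 st.py
```

```text
t 6.6333 lamp x,y mm -49.56 -0.9 z 0.0605 pos [ 0.5034 -0.1912  0.0605] op 0.511 F along,left,up 1.786233300772595 -2.2137367457877857 -4.010608475309209 tau [-0.53 -0.24 -0.09] yaw -15.765582696485183 toolx [ 0.0102 -0.0043 -0.9999]
```

>>> {"name": "play_rows", "arguments": {
  "targets": [
    {"delta_pos":[0.0014,-0.0004,0],"delta_rot":[0,0,0],"claw":35},
    {"delta_pos":[0.0029,-0.0008,0],"delta_rot":[0,0,0],"claw":35},
    {"delta_pos":[0.0043,-0.0012,0],"delta_rot":[0,0,0],"claw":35},
    {"delta_pos":[0.0053,-0.0015,0],"delta_rot":[0,0,0],"claw":35},
    {"delta_pos":[0.0053,-0.0015,0],"delta_rot":[0,0,0],"claw":35}
  ]
}}

```text
time: 7.05
eef_pos: [0.5072, -0.192, 0.06]
tcp_rot: [0.702, -0.097, -0.698, -0.096]
contact_force: [-4.0, 0.4, -0.3]
opening: 0.506
```

```bash
python3 st.py
```

```text
t 7.05 lamp x,y mm -45.68 -0.57 z 0.06 pos [ 0.5072 -0.192   0.06  ] op 0.506 F along,left,up -3.9611621618792836 -0.6633350803085051 -0.2506756562135034 tau [0.16 0.61 0.08] yaw -15.714192323281381 toolx [ 0.0055 -0.0022 -1.    ]
```

>>> {"name": "play_rows", "arguments": {
  "targets": [
    {"delta_pos":[0.0019,-0.0005,0],"delta_rot":[0,0,0],"claw":35},
    {"delta_pos":[0.0029,-0.0008,0],"delta_rot":[0,0,0],"claw":35},
    {"delta_pos":[0.0034,-0.001,0],"delta_rot":[0,0,0],"claw":35},
    {"delta_pos":[0.0034,-0.001,0],"delta_rot":[0,0,0],"claw":35}
  ]
}}

```text
time: 7.38
eef_pos: [0.5074, -0.1918, 0.0594]
tcp_rot: [-0.699, 0.096, 0.702, 0.096]
contact_force: [-10.8, 0.9, 4.0]
opening: 0.507
```

```bash
python3 st.py
```

```text
t 7.3833 lamp x,y mm -45.5 -0.3 z 0.0594 pos [ 0.5074 -0.1918  0.0594] op 0.507 F along,left,up -10.594614040249668 -2.0487843764131726 4.047368234884996 tau [0.23 1.43 0.15] yaw -15.605790838622411 toolx [-0.0041  0.0013 -1.    ]
```

>>> {"name": "play_rows", "arguments": {
  "targets": [
    {"delta_pos":[0,0,0],"delta_rot":[0,0,0],"claw":35},
    {"delta_pos":[0,0,0],"delta_rot":[0,0,0],"claw":54},
    {"delta_pos":[0,0,0],"delta_rot":[0,0,0],"claw":54},
    {"delta_pos":[0,0,0],"delta_rot":[0,0,0],"claw":54},
    {"delta_pos":[0,0,0],"delta_rot":[0,0,0],"claw":54},
    {"delta_pos":[0,0,0],"delta_rot":[0,0,0],"claw":54},
    {"delta_pos":[0,0,0.01],"delta_rot":[0,0,0],"claw":54},
    {"delta_pos":[0,0,0.03],"delta_rot":[0,0,0],"claw":54},
    {"delta_pos":[0,0,0.05],"delta_rot":[0,0,0],"claw":54},
    {"delta_pos":[0,0,0.08],"delta_rot":[0,0,0],"claw":54},
    {"delta_pos":[-0.03,0.008,0.11],"delta_rot":[0,0,0],"claw":54},
    {"delta_pos":[-0.06,0.017,0.14],"delta_rot":[0,0,0],"claw":54},
    {"delta_pos":[-0.06,0.017,0.14],"delta_rot":[0,0,0],"claw":54}
  ]
}}

```text
time: 8.47
eef_pos: [0.4473, -0.175, 0.2062]
tcp_rot: [0.702, -0.097, -0.699, -0.095]
contact_force: [0.1, -0.3, 0.5]
opening: 0.629
```

```bash
python3 st.py
python3 - <<'E'
from h import *
import pickle
ct=cal("wrist"); im=ctrl.read_camera("wrist"); cv2.imwrite("pics/w4.png",im); pickle.dump(ct,open("w4.pkl","wb"))
cv2.imwrite("pics/w4b.png",cv2.resize(im,(800,600),interpolation=cv2.INTER_CUBIC))
E
```

```text
t 8.4667 lamp x,y mm -107.97 -0.45 z 0.2062 pos [ 0.4473 -0.175   0.2062] op 0.629 F along,left,up 0.12528555898935098 -0.2445397079865363 0.5244044071283958 tau [ 0.   -0.04 -0.01] yaw -15.59103158255266 toolx [ 0.0038 -0.0043 -1.    ]
```

View pics/w4b.png

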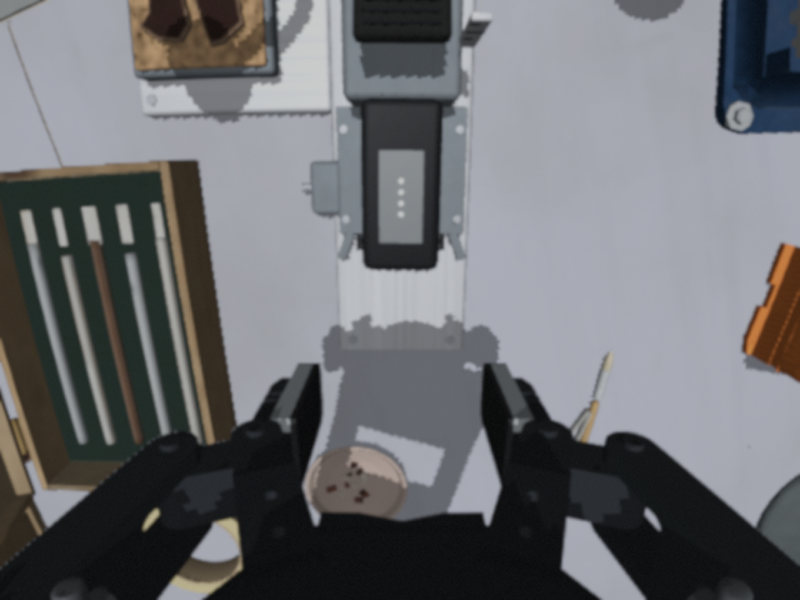

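Run:
```python
from h import *
import pickle
O,yaw=np.array([.5513,-.2038]),np.radians(-15.73); ux=np.array([np.cos(yaw),np.sin(yaw)]); uy=np.array([-ux[1],ux[0]])
def L(p): p=p[:2]-O; return np.round([p@ux*1e3,p@uy*1e3],1)
def inv(x,y,z): return [*(O+ux*x/1e3+uy*y/1e3),z/1e3]
w1=pickle.load(open("w1.pkl","rb")); w4=pickle.load(open("w4.pkl","rb"))
W=lambda u,v,z,ct:onz("wrist",((u+.5)*.7-.5,(v+.5)*.7-.5),z,ct)
print("w1 pad front/rear (22/46, +-23):",[L(W(u,v,.092,w1)) for u,v in[(222,140),(298,143),(226,104),(300,104)]])
print("w4 pack rear top corners",[L(W(u,v,.069,w4)) for u,v in[(363,266),(438,266)]],"front top",[L(W(u,v,.069,w4)) for u,v in[(363,101),(441,101)]])
print("flange rear",[L(W(u,v,.016,w4)) for u,v in[(360,248),(443,248)]],"cheek end",[L(W(u,v,.022,w4)) for u,v in[(345,235),(460,235)]])
print("pad front w4",[L(W(u,v,.092,w4)) for u,v in[(355,38),(450,40)]])
print("pad world target",inv(33,0,92),"half",inv(30,0,82))
```

```text
w1 pad front/rear (22/46, +-23): [array([21.7, 21.8]), array([ 20.8, -23.4]), array([41.9, 18.2]), array([ 42.5, -25. ])]
w4 pack rear top corners [array([-91.9,  21.7]), array([-91.9, -20.9])] front top [array([-4., 20.]), array([ -3.9, -20.6])]
flange rear [array([-91.4,  27.8]), array([-91.4, -28.5])] cheek end [array([-81.6,  37. ]), array([-81.5, -39. ])]
pad front w4 [array([21. , 21.5]), array([ 20.3, -22.2])]
pad world target [np.float64(0.5830641476374331), np.float64(-0.21274644761161413), 0.092] half [np.float64(0.5801764978522119), np.float64(-0.21193313419237647), 0.082]
```

>>> {"name": "play_rows", "arguments": {
  "newtons": 30,
  "targets": [
    {"delta_pos":[0.03,-0.008,0],"delta_rot":[0,0,0],"claw":0},
    {"delta_pos":[0.065,-0.018,0],"delta_rot":[0,0,0],"claw":0},
    {"delta_pos":[0.1,-0.028,0],"delta_rot":[0,0,0],"claw":0},
    {"delta_pos":[0.1338,-0.0372,0],"delta_rot":[0,0,0],"claw":0},
    {"delta_pos":[0.1338,-0.0372,0],"delta_rot":[0,0,0],"claw":0},
    {"delta_pos":[0.1338,-0.0372,-0.02],"delta_rot":[0,0,0],"claw":0},
    {"delta_pos":[0.1338,-0.0372,-0.04],"delta_rot":[0,0,0],"claw":0},
    {"delta_pos":[0.1338,-0.0372,-0.06],"delta_rot":[0,0,0],"claw":0},
    {"delta_pos":[0.1338,-0.0372,-0.07],"delta_rot":[0,0,0],"claw":0},
    {"delta_pos":[0.1338,-0.0372,-0.07],"delta_rot":[0,0,0],"claw":0},
    {"delta_pos":[0.1338,-0.0372,-0.07],"delta_rot":[0,0,0],"claw":0},
    {"delta_pos":[0.1338,-0.0372,-0.07],"delta_rot":[0,0,0],"claw":0}
  ]
}}

```text
time: 9.52
eef_pos: [0.5823, -0.2128, 0.1355]
tcp_rot: [0.703, -0.097, -0.699, -0.095]
contact_force: [1.1, 0.1, 0.9]
opening: -0.003
```

```bash
python3 st.py
python3 - <<'E'
from h import *
import pickle
ct=cal("wrist"); im=ctrl.read_camera("wrist"); cv2.imwrite("pics/w5.png",im); s=ctrl.read_camera("scene"); cv2.imwrite("pics/s5.png",s)
t=ctrl.read_camera("top")
out=np.zeros((560,760,3),np.uint8); out[:420,:560]=im
x=cv2.resize(t[130:235,235:345],(200,191),interpolation=cv2.INTER_CUBIC); out[:191,560:]=x
x=cv2.resize(s[120:230,210:330],(200,183),interpolation=cv2.INTER_CUBIC); out[200:383,560:]=x
cv2.imwrite("pics/w5b.png",out[:420])
E
```

```text
t 9.5167 lamp x,y mm 32.26 -0.23 z 0.1355 pos [ 0.5823 -0.2128  0.1355] op -0.003 F along,left,up 1.0522326402064612 0.4269710002870013 0.888707542505045 tau [ 0.01  0.03 -0.02] yaw -15.615592718516893 toolx [ 0.0051 -0.0046 -1.    ]
```

View pics/w5b.png

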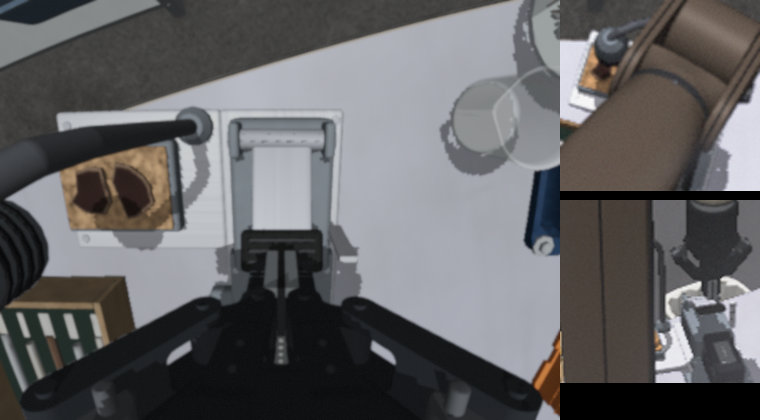

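>>> {"name": "play_rows", "arguments": {
  "targets": [
    {"delta_pos":[-0.001,0.0005,-0.006],"delta_rot":[0,0,0],"claw":0},
    {"delta_pos":[-0.001,0.0005,-0.012],"delta_rot":[0,0,0],"claw":0},
    {"delta_pos":[-0.001,0.0005,-0.017],"delta_rot":[0,0,0],"claw":0},
    {"delta_pos":[-0.001,0.0005,-0.019],"delta_rot":[0,0,0],"claw":0},
    {"delta_pos":[-0.001,0.0005,-0.021],"delta_rot":[0,0,0],"claw":0},
    {"delta_pos":[-0.001,0.0005,-0.021],"delta_rot":[0,0,0],"claw":0}
  ]
}}

```text
time: 10.17
eef_pos: [0.5813, -0.2123, 0.1151]
tcp_rot: [0.703, -0.098, -0.698, -0.095]
contact_force: [-1.4, 0.9, 4.1]
opening: -0.001
```

```bash
python3 st.py
```

```text
t 10.1667 lamp x,y mm 31.19 -0.06 z 0.1151 pos [ 0.5813 -0.2123  0.1151] op -0.001 F along,left,up -1.630166030998809 0.5064677333421439 4.0713872862962 tau [ 0.13  0.32 -0.  ] yaw -15.617140937105063 toolx [ 0.0054 -0.0049 -1.    ]
```

>>> {"name": "play_rows", "arguments": {
  "targets": [
    {"delta_pos":[0,0,-0.002],"delta_rot":[0,0,0],"claw":0},
    {"delta_pos":[0,0,-0.004],"delta_rot":[0,0,0],"claw":0},
    {"delta_pos":[0,0,-0.0055],"delta_rot":[0,0,0],"claw":0},
    {"delta_pos":[0,0,-0.0055],"delta_rot":[0,0,0],"claw":0},
    {"delta_pos":[0,0,-0.0055],"delta_rot":[0,0,0],"claw":0}
  ]
}}

```text
time: 10.58
eef_pos: [0.5813, -0.2124, 0.11]
tcp_rot: [0.703, -0.098, -0.699, -0.095]
contact_force: [-2.2, 1.4, 4.6]
opening: -0.0
```

```bash
python3 st.py
python3 - <<'E'
from h import *
import pickle
ct=cal("wrist"); im=ctrl.read_camera("wrist"); cv2.imwrite("pics/w6.png",im); pickle.dump(ct,open("w6.pkl","wb"))
cv2.imwrite("pics/w6b.png",cv2.resize(im[80:300,200:380],None,fx=2.7,fy=2.7,interpolation=cv2.INTER_CUBIC))
E
```

```text
t 10.5833 lamp x,y mm 31.2 -0.14 z 0.11 pos [ 0.5813 -0.2124  0.11  ] op -0.0 F along,left,up -2.5069464712192424 0.7770133122256329 4.57978753923858 tau [ 0.18  0.48 -0.  ] yaw -15.608932918377505 toolx [ 0.005 -0.005 -1.   ]
```

View pics/w6b.png

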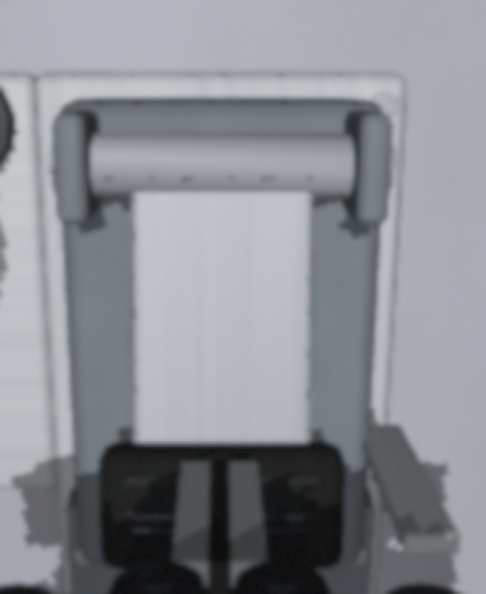

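Run:
```python
from h import *
import pickle
from scipy.spatial.transform import Rotation as R
O,yaw=np.array([.5513,-.2038]),np.radians(-15.73); ux=np.array([np.cos(yaw),np.sin(yaw)]); uy=np.array([-ux[1],ux[0]])
inv=lambda x,y,z:[*(O+ux*x/1e3+uy*y/1e3),z/1e3]
def pt(a,th): # a=(x,z) at rest
    r=np.array([a[0]-92,a[1]-64]); c,s=np.cos(th),np.sin(th)
    return 92+c*r[0]-s*r[1], 64+c*r[1]+s*r[0]
ct=pickle.load(open("w6.pkl","rb"))
# w5 calibration: same tool orientation, shift of tcp
T5=ct[1].copy(); d=np.array([.5823,-.2128,.1355])-ctrl.get_state()["eef_pos"]; T5[:3,3]-=T5[:3,:3]@d; c5=(ct[0],T5)
def edge(f,lo,hi,cols):
    g=cv2.GaussianBlur(cv2.cvtColor(cv2.imread(f),cv2.COLOR_BGR2GRAY),(3,3),0).astype(float)[:,cols].mean(1); k=np.gradient(g)[lo:hi]; return lo+k.argmin(), g[lo+k.argmin()-3:lo+k.argmin()+4].round()
print("w5 edge",edge("pics/w5.png",222,242,slice(262,300)),"w6",edge("pics/w6.png",235,256,slice(258,305)))
for n,a in(("pad rear bottom",(46,83)),("pad rear top",(46,92))):
    print(n,"w5 rest",proj("w",inv(a[0],0,a[1]),c5).round(1))
    for th in(0,.06,.12,.15,.18,.21,.24,.3): x,z=pt(a,th); print("  ",th,proj("w",inv(x,0,z),ct).round(1))
for a in[(92,64)]: print("hinge",proj("w",inv(92,0,64),c5).round(1),proj("w",inv(92,0,64),ct).round(1))
# finger tip contact angle: highest pad point within tip x-range
tip=ctrl.get_state()["eef_pos"][2]*1e3-25
for th in np.arange(.08,.3,.02):
    print(round(th,2),"surface z at tip rear x=42:",[round(np.interp(X,*zip(*sorted([pt((22,92),th),pt((46,92),th)]))),1) for X in(31,38,42)],tip.round(1))
```

```text
w5 edge (np.int64(229), array([193., 189., 171., 132.,  82.,  45.,  33.])) w6 (np.int64(244), array([180., 170., 145., 104.,  60.,  33.,  26.]))
pad rear bottom w5 rest [281.6 223.9]
   0 [282.1 239.4]
   0.06 [282.  239.2]
   0.12 [282.  238.7]
   0.15 [281.9 238.3]
   0.18 [281.9 237.9]
   0.21 [281.9 237.3]
   0.24 [281.9 236.7]
   0.3 [281.8 235.3]
pad rear top w5 rest [281.7 229.5]
   0 [282.2 246.9]
   0.06 [282.1 247.6]
   0.12 [282.1 247.9]
   0.15 [282.1 247.9]
   0.18 [282.  247.8]
   0.21 [282.  247.6]
   0.24 [282.  247.3]
   0.3 [281.9 246.4]
hinge [281.5 137.6] [282.  139.1]
0.08 surface z at tip rear x=42: [np.float64(87.2), np.float64(87.8), np.float64(88.1)] 85.0
0.1 surface z at tip rear x=42: [np.float64(86.0), np.float64(86.7), np.float64(87.1)] 85.0
0.12 surface z at tip rear x=42: [np.float64(84.8), np.float64(85.7), np.float64(86.2)] 85.0
0.14 surface z at tip rear x=42: [np.float64(83.7), np.float64(84.7), np.float64(85.2)] 85.0
0.16 surface z at tip rear x=42: [np.float64(82.5), np.float64(83.6), np.float64(84.3)] 85.0
0.18 surface z at tip rear x=42: [np.float64(81.4), np.float64(82.6), np.float64(83.3)] 85.0
0.2 surface z at tip rear x=42: [np.float64(80.2), np.float64(81.6), np.float64(82.3)] 85.0
0.22 surface z at tip rear x=42: [np.float64(79.1), np.float64(80.6), np.float64(81.3)] 85.0
0.24 surface z at tip rear x=42: [np.float64(77.9), np.float64(79.6), np.float64(80.3)] 85.0
0.26 surface z at tip rear x=42: [np.float64(76.7), np.float64(78.6), np.float64(79.2)] 85.0
0.28 surface z at tip rear x=42: [np.float64(75.6), np.float64(77.6), np.float64(78.2)] 85.0
```

```bash
cat > lev.py <<'E'
from h import *
import pickle,sys
from scipy.optimize import least_squares
O,yaw=np.array([.5513,-.2038]),np.radians(-15.73); ux=np.array([np.cos(yaw),np.sin(yaw)]); uy=np.array([-ux[1],ux[0]])
inv=lambda x,y,z:[*(O+ux*x/1e3+uy*y/1e3),z/1e3]
def pt(a,th):
    r=np.array([a[0]-92,a[1]-64]); c,s=np.cos(th),np.sin(th); return 92+c*r[0]-s*r[1], 64+c*r[1]+s*r[0]
def widths(f,rows):
    g=cv2.GaussianBlur(cv2.cvtColor(cv2.imread(f),cv2.COLOR_BGR2GRAY),(3,3),0).astype(float); o=[]
    for v in rows:
        def e(a,b,s):
            d=s*np.gradient(g[v])[a:b]; i=min(max(int(d.argmax()),1),len(d)-2); y=d[i-1:i+2]; return a+i+.5*(y[0]-y[2])/(y[0]-2*y[1]+y[2]+1e-9)
        o.append(e(300,325,-1)-e(240,262,1))
    return np.array(o)
def model(ct,rows,th,zt,w):
    xs=np.arange(44,90,2.); A=[]
    for x in xs:
        X,Z=pt((x,zt),th); l=proj("w",inv(X,w/2,Z),ct); r=proj("w",inv(X,-w/2,Z),ct); A.append((l[1]/2+r[1]/2,r[0]-l[0]))
    A=np.array(sorted(A)); return np.interp(rows,A[:,0],A[:,1])
ct=pickle.load(open(sys.argv[2],"rb")); T5=ct[1].copy(); d=np.array([.5823,-.2128,.1355])-np.array(eval(sys.argv[3])); T5[:3,3]-=T5[:3,:3]@d; c5=(ct[0],T5)
r5=np.arange(165,225); r6=np.arange(165,240); w5=widths("pics/w5.png",r5); w6=widths(sys.argv[1],r6)
for zt in(80,83):
    s=least_squares(lambda p:np.r_[model(c5,r5,0,zt,p[1])-w5,model(ct,r6,p[0],zt,p[1])-w6],[.1,34],loss="soft_l1",f_scale=.5)
    print("zt",zt,"theta,width",s.x.round(4),"med res",np.median(abs(s.fun)).round(2)); 
    # robustness: only near-pad rows
    k=-20; s2=least_squares(lambda p:np.r_[model(c5,r5,0,zt,p[1])[k:]-w5[k:],model(ct,r6,p[0],zt,p[1])[k:]-w6[k:]],[.1,34],loss="soft_l1",f_scale=.5); print("   near rows",s2.x.round(4))
print(w5[::12].round(1),w6[::12].round(1))
E
python3 lev.py pics/w6.png w6.pkl "[.5813,-.2124,.1100]"; python3 st.py
```

```text
zt 80 theta,width [ 6.3888 31.3817] med res 1.29
   near rows [ 1.3945 32.865 ]
zt 83 theta,width [ 7.8759 33.401 ] med res 2.05
   near rows [ 6.4507 31.9553]
[57.  57.4 57.5 57.6 57.6] [64.4 64.6 64.4 64.3 63.9 62.6 63.9]
t 10.6333 lamp x,y mm 31.2 -0.17 z 0.11 pos [ 0.5813 -0.2124  0.11  ] op 0.003 F along,left,up -2.912112638800589 0.5703196175067294 5.651109546072922 tau [ 0.09  0.48 -0.02] yaw -15.611370827414333 toolx [ 0.005 -0.005 -1.   ]
```

>>> {"name": "play_rows", "arguments": {
  "targets": [
    {"delta_pos":[0,0,-0.001],"delta_rot":[0,0,0],"claw":0},
    {"delta_pos":[0,0,-0.002],"delta_rot":[0,0,0],"claw":0},
    {"delta_pos":[0,0,-0.0025],"delta_rot":[0,0,0],"claw":0},
    {"delta_pos":[0,0,-0.0025],"delta_rot":[0,0,0],"claw":0},
    {"delta_pos":[0,0,-0.0025],"delta_rot":[0,0,0],"claw":0},
    {"delta_pos":[0,0,-0.0025],"delta_rot":[0,0,0],"claw":0},
    {"delta_pos":[0,0,-0.0025],"delta_rot":[0,0,0],"claw":0},
    {"delta_pos":[0,0,-0.0025],"delta_rot":[0,0,0],"claw":0},
    {"delta_pos":[0,0,-0.0025],"delta_rot":[0,0,0],"claw":0},
    {"delta_pos":[0,0,-0.0025],"delta_rot":[0,0,0],"claw":0},
    {"delta_pos":[0,0,-0.0025],"delta_rot":[0,0,0],"claw":0},
    {"delta_pos":[0,0,-0.0025],"delta_rot":[0,0,0],"claw":0},
    {"delta_pos":[0,0,-0.0025],"delta_rot":[0,0,0],"claw":0},
    {"delta_pos":[0,0,-0.0025],"delta_rot":[0,0,0],"claw":0},
    {"delta_pos":[0,0,-0.0025],"delta_rot":[0,0,0],"claw":0},
    {"delta_pos":[0,0,-0.0025],"delta_rot":[0,0,0],"claw":0}
  ]
}}

```text
time: 11.97
eef_pos: [0.5812, -0.2124, 0.1081]
tcp_rot: [0.702, -0.097, -0.699, -0.094]
contact_force: [-3.0, 1.4, 6.3]
opening: -0.001
```

```bash
cat > w.py <<'E'
from h import *
import pickle
exec(open("lev.py").read().split("ct=pickle")[0])
ct=cal("wrist"); cv2.imwrite("pics/w7.png",ctrl.read_camera("wrist")); fwd=ct[1][2]; e=ctrl.get_state()["eef_pos"]
w5=np.median(widths("pics/w5.png",np.arange(205,224)));w7=np.median(widths("pics/w7.png",np.arange(222,240)))
w6=np.median(widths("pics/w6.png",np.arange(222,240)))
dep=lambda p,dz:fwd[:3]@np.array(p)+fwd[3]-fwd[:3]@np.array(dz)
for z in(80,83,86):
    f=lambda p:dep(inv(*p),[0,0,0])
    D5=f((47,0,z))-fwd[:3]@(np.array([.5823,-.2128,.1355])-e)
    for n,w,ee in(("w6",w6,[.5813,-.2124,.1100]),("w7",w7,e)):
        off=fwd[:3]@(np.array(ee)-e); ths=np.arange(0,.36,.002)
        D=np.array([f((pt((47,z),t)[0],0,pt((47,z),t)[1]))-off for t in ths]); print(z,n,round(w,2),"theta",ths[abs(D-D5*w5/w).argmin()])
E
python3 st.py; python3 w.py; python3 st.py
```

```text
t 11.9667 lamp x,y mm 31.08 -0.19 z 0.1081 pos [ 0.5812 -0.2124  0.1081] op -0.001 F along,left,up -3.2396904935121618 0.4938769339727514 6.349632541469876 tau [ 0.17  0.51 -0.05] yaw -15.602400943412391 toolx [ 0.0043 -0.0049 -1.    ]
80 w6 63.7 theta 0.16
80 w7 64.01 theta 0.182
83 w6 63.7 theta 0.162
83 w7 64.01 theta 0.184
86 w6 63.7 theta 0.164
86 w7 64.01 theta 0.186
t 12.0167 lamp x,y mm 31.05 -0.15 z 0.108 pos [ 0.5812 -0.2124  0.108 ] op 0.001 F along,left,up -3.215744244602725 -0.3041723211874225 6.191639183210461 tau [0.18 0.56 0.  ] yaw -15.600249579313314 toolx [ 0.0042 -0.0048 -1.    ]
```

>>> {"name": "play_rows", "arguments": {
  "targets": [
    {"delta_pos":[0,0,-0.0004],"delta_rot":[0,0,0],"claw":0},
    {"delta_pos":[0,0,-0.0004],"delta_rot":[0,0,0],"claw":0},
    {"delta_pos":[0,0,-0.0004],"delta_rot":[0,0,0],"claw":0},
    {"delta_pos":[0,0,-0.0004],"delta_rot":[0,0,0],"claw":0},
    {"delta_pos":[0,0,-0.0004],"delta_rot":[0,0,0],"claw":0},
    {"delta_pos":[0,0,-0.0004],"delta_rot":[0,0,0],"claw":0},
    {"delta_pos":[0,0,-0.0004],"delta_rot":[0,0,0],"claw":0},
    {"delta_pos":[0,0,-0.0004],"delta_rot":[0,0,0],"claw":0},
    {"delta_pos":[0,0,-0.0004],"delta_rot":[0,0,0],"claw":0},
    {"delta_pos":[0,0,-0.0004],"delta_rot":[0,0,0],"claw":0},
    {"delta_pos":[0,0,-0.0004],"delta_rot":[0,0,0],"claw":0},
    {"delta_pos":[0,0,-0.0004],"delta_rot":[0,0,0],"claw":0},
    {"delta_pos":[0,0,-0.0004],"delta_rot":[0,0,0],"claw":0},
    {"delta_pos":[0,0,-0.0004],"delta_rot":[0,0,0],"claw":0}
  ]
}}

```text
time: 13.18
eef_pos: [0.5812, -0.2124, 0.1083]
tcp_rot: [0.702, -0.097, -0.699, -0.094]
contact_force: [-2.2, 1.0, 6.1]
opening: -0.001
```

```bash
python3 st.py; python3 w.py | grep w7; python3 st.py; python3 -c "
from plant import ctrl
print(ctrl.sign_off())"
```

```text
t 13.1833 lamp x,y mm 31.12 -0.17 z 0.1083 pos [ 0.5812 -0.2124  0.1083] op -0.001 F along,left,up -2.4111200137506117 0.3768755807522793 6.072737744391317 tau [0.17 0.55 0.02] yaw -15.595364795805907 toolx [ 0.0041 -0.0048 -1.    ]
80 w7 64.02 theta 0.178
83 w7 64.02 theta 0.18
86 w7 64.02 theta 0.182
t 13.2333 lamp x,y mm 31.11 -0.16 z 0.1083 pos [ 0.5812 -0.2124  0.1083] op -0.001 F along,left,up -2.267117890063556 0.5273202344287781 6.237402073932922 tau [ 0.15  0.44 -0.08] yaw -15.592728282788613 toolx [ 0.0041 -0.0048 -1.    ]
the job is handed in; nothing more can be done
None
```

I slid the battery pack contact end first into the shoe, released it, and handed the job in with the closed fingertips holding the lever at about half travel. The sign-off, at about 13 s of the 51 s allowed, gives no verdict.

- **Pack:** The tool was pulled forward as the notch drew the pack in, then met a hard stop at about 10.6 N. After release, the picture put the flange's rear edge at lamp x −91.4 mm, where −91 is nominal. I could not read the detent joint directly, so the snap is inferred from the forces and this position.
- **Lever:** The width of the lever in the last picture gave about 0.18 rad. The fingertip height (83 mm) agreed, and the upward force was about 6 N. The pose was held steady for more than 2 s before hand-in.
- **Checks that failed or disagreed:**
  - My first fit of the lever angle failed outright, so I used a simple width ratio instead.
  - At the earlier, shallower press the estimates ran from 0.13 to 0.16 rad.
  - The force and torque balance about the hinge came out too low there; I put that down to sensor bias and the approximate spring figures.
- **Surroundings:** The sherds and beaker looked undisturbed in the last full wrist view, taken just before pressing. The dropper and jar were not checked again after the first picture, but the arm never went near them.

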